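Open a child-resistant spot-remover bottle in its keyed dosing tray

ROBOT

A 6-joint arm with a two-finger parallel gripper is mounted at the origin on the work surface. World frame = base frame: x ahead of the robot, y to its left, z up, the work surface at z = 0. Lengths are in m, angles in degrees, forces in N, time in s.
With the tool pointing down it reaches from about 0.4 to 0.825 m from the base axis. Payload 7 kg.
Tool frame: the origin (TCP) lies between the finger pads; the fingertips stand 19 mm ahead of it and the grasp point (between the pads) is the TCP; z points along the fingers, y is the line along which they close (so a half turn about z gives the same grasp; the last joint's range is limited). The gripper opens to 88 mm and grips with 3 to 60 N. Pads are 19 mm wide; open, the fingers measure 130 mm over their backs; the gripper's body (78 mm by 193 mm) begins 47 mm behind the grasp point.
Start: joints at [89.903, 20.546, 0.682, 0, -70.136, -16.507], TCP at [0.193, 0.647, 0.246] pointing down, gripper open.
Joint ranges: [-176.03, 176.03], [-82.01, 121.73], [-58.28, 71.71], [-173.87, 95.51], [-174.79, -0.11], [-173.66, 173.66]. Speed limits (degrees/s): [136.94, 136.94, 172.46, 180, 180, 180].

INTERFACE

Orientations are given as [roll, pitch, yaw] about the fixed x, y, z axes, in that order (R = Rz(yaw) Ry(pitch) Rx(roll)).
In Python, from plant import r gives the robot as it stands. The module is installed in compiled form; this text tells all that it offers.
- The arm moves only by the shell command python3 -m pendant 'ROWS' [OPENING] [FORCE]. ROWS is JSON, a list of rows, each a list of 6 numbers: the shift along the tool's x, y, z in mm, then the turn, a rotation vector about the tool's x, y, z in rad. In form: [[tx, ty, tz, wx, wy, wz], ...]. A call has 1 to 20 rows; each row is the pose to reach, as a shift and turn from the pose commanded when the call began, along the tool's axes at that moment; what a row does not reach only later rows make up. A row lasts 1/8 s, in which the tool goes at most 62.5 mm and 10.7 degrees, less where a joint would pass 70% of its speed; a pose out of reach is approached as far as the arm can. A call with a gripper value outside its range is refused whole. OPENING is the finger opening in mm, from 0 to 87.6, set as the call begins (- or left out, the last holds). The fingers move at their own pace and stop on an object; FORCE is the grip in N (left out, the last holds). Time passes only in rows, so rows that repeat a pose let the fingers close. It gives the time, the measured TCP pose, the force, the opening and the grip force at its end, in the units of the state.
- r.get_state(): the state, without advancing time (a new reading comes with each control period).
- r.capture(name): name is "side" or "top"; returns the picture (400x640x3 uint8, red, green, blue); there is no depth.
- r.camera_params(name): a dict with "mtx" (3x3 intrinsics, pixels), "rvec" (rotation vector, rad) and "tvec" (3), from world to camera coordinates, as OpenCV has them. Camera axes: x right, y down, z forward; pixel columns grow to the right and rows downward; lengths in m; the calibration is good to about 2 mm. A picture is of the moment at which its call begins. camera_params takes no time and is no camera call.
- r.close_job(): hands the job in; it is judged then, once.
The state is a dict: "time_s": time; "joints": joint angles; "qd": joint speeds; "joint_torque": joint torques, N m; "tcp_pos": TCP position; "eef_rot": TCP orientation; "contact_force": force on the tool from outside, world axes, zero at the start; "moment": the same for the moment, N m; "gripper_width": finger opening in m; "gripper_force": force on a finger pad.
Only numpy, scipy, OpenCV 4.12 (cv2) and the standard library are available. Lean on these libraries where they do the work, as an engineer would, in place of code of your own. Each camera call takes 0.05 s, during which the arm holds its last target. There are 200 camera calls.

TASK

Pick up the white flat-backed bottle of rust-spot remover by its body, not by its cap, turn it so that its flat matches the flat of the D-shaped pocket in the grey dosing tray, stand it fully home there and let go of it. Then open it: take hold of its red child-resistant cap, press it down and keep it pressed while turning it anticlockwise past its catches to the stop, lift it off with the bottle left home in its pocket, and set the cap down (not dropped) flat, open side down, in the tray's round recess. Keep the bottle upright and leave the other things on the table where they are.

Things in the scene. Friction and masses are not known exactly. Their poses are not given: they have to be found in the camera images.
- bottle_mid (a point): The white bottle with orange label. In plan a D: a 66 mm circle cut by one upright flat 26 mm from the neck's axis (59 mm from flat to the round side opposite). 0.36 kg give or take 30 %. Body 115 mm high with level shoulder, neck to 132 mm, with cap 140.5 mm. Foot chamfered 3 mm. This point: on the neck's axis, 66 mm above the foot; z up, x squarely out of the flat.
- cap_mid (a point): Red ribbed push-and-turn cap, round, 44 mm across, 17.5 mm high, open below, 35 g. Point on its axis half-way up (8.75 mm above its lower edge). At the start locked on the neck, lower edge 123 mm above the bottle's foot, 8 mm above the shoulder; its x (white pointer on top) then agrees with the bottle's x within 4 degrees.
- cap_top (a point): Centre of the cap's top. A spring disc inside holds the cap's 3 lugs up in catches on the neck. Pressing: 5 N before it moves, 11 N at 3 mm (lugs clear), 14 N at 4.5 mm (bottom). Turning, pressed, anticlockwise from above: catches passed at 33 and 66 degrees, hard stop at 87; from 66 to 87 it lifts straight off. Let up between the catches it locks there and can be regripped.
- pocket (a point): Centre of the floor of the D pocket in the grey tray, which is fixed. The pocket is the bottle's outline plus 2 mm all round (70 mm circle, flat 28 mm from the axis), 20 mm deep, mouth chamfered 3 mm. Floor 10 mm, tray top 30 mm above the table. z up, x towards the pocket's flat (orange bar on the tray's top); with the bottle home its x agrees with this x.
- dish (a point): Centre of the floor of the round recess for the cap in the same tray: 67 mm across, only 4 mm deep, white floor 26 mm above the table. It lies 130 mm to -y of the pocket's centre in the tray's axes. The tray is 120 mm along its x, 260 mm along its y.
- tub: Bystander: white and green tub with a blue lid, 78 mm across, 95 mm high; origin at its underside.
- cup: Bystander: yellow measuring cup, 72 mm across, 75 mm high; origin at its underside.
- sprayer: Bystander: white trigger sprayer with a black head, 72 mm across, 210 mm high; origin at its underside.
- brush: Bystander: wooden scrubbing brush, 130 x 52 x 40 mm, long side along its x; origin at its underside.
Not all that is in view belongs to the job. Of the things shaped like the part that bears cap_mid, the red one is meant. Leave any turquoise look-alike of the part that bears bottle_mid alone.

How it is judged (in metres and radians):
On the way, in this order (a step that is already met when the one before it is completed fails the run):
1. the bottle, still capped, stands fully home in the keyed pocket and is let go (horizontal distance between bottle_mid and pocket below 0.006 m and z of bottle_mid in the frame of pocket below 0.069 m and angle between bottle_mid's own z axis and vertical below 0.08 rad and contact force between the fingers and bottle below 0.3 N and contact force between the fingers and cap below 0.3 N and distance between bottle_mid and cap_mid below 0.07 m), for 0.2 s.
2. the cap is turned at least 63 degrees anticlockwise, past both catches, while on the neck of the bottle home in its pocket (horizontal distance between bottle_mid and pocket below 0.006 m and z of bottle_mid in the frame of pocket below 0.069 m and angle between bottle_mid's own z axis and vertical below 0.08 rad and angle between the x axis of cap_mid and the x axis of bottle_mid, either way round above 1.1 rad and distance between bottle_mid and cap_mid below 0.072 m).
3. the cap is lowered by hand to within 10 mm of the recess's floor (horizontal distance between cap_mid and dish below 0.014 m and z of cap_mid in the frame of dish below 0.01875 m and contact force between the fingers and cap above 1 N).
At the end, for the whole second after the job is handed in: The bottle stands home in its pocket (foot within 3 mm of the floor, within 6 mm of the centre, tilt under 0.08 rad); the cap lies flat, open side down, in the round recess (within 14 mm of its centre, within 2.5 mm of its floor, tilt under 0.07 rad); both released and at rest (horizontal distance between bottle_mid and pocket below 0.006 m and z of bottle_mid in the frame of pocket below 0.069 m and angle between bottle_mid's own z axis and vertical below 0.08 rad and horizontal distance between cap_mid and dish below 0.014 m and z of cap_mid in the frame of dish below 0.01125 m and angle between cap_mid's own z axis and vertical below 0.07 rad and contact force between the fingers and cap below 0.3 N and contact force between the fingers and bottle below 0.3 N and linear speed of each of cap, bottle below 0.02 m/s); the robot touches nothing.
It fails at once if the bottle is lifted by its cap (more than 15 mm above the pocket's floor, fingers on the cap and not on the body) (height (world z) of bottle_mid above 0.091 m and contact force between the fingers and cap above 2 N and contact force between the fingers and bottle below 0.3 N).
It fails at once if the bottle is tipped by more than 35 degrees (angle between bottle_mid's own z axis and vertical above 0.61 rad).
It fails at once if the tub, cup, sprayer or brush is moved by more than 25 mm (distance of any of tub, cup, sprayer, brush from where it was at the start of the episode above 0.025 m).
It also fails if it takes over 70 s, if anything falls off the work surface, if the arm or the gripper's body presses on something with over 40 N, if the wrist force passes 120 N, or if a joint passes its speed limit or range.

## Working session

There is one attempt and no reset: what is moved stays moved. The work goes in short steps, Python scripts to look and compute and a shell command to move; the robot and the scene stay as the last step left them, time stands still between calls to the robot, and variables do not carry over. Pictures are saved under pics/ and viewed, at most 10 in all, crops included, and the job is handed in when it is done.

```bash
mkdir -p pics
python3 - <<'E'
from plant import r
import cv2
for n in("side","top"):
    im=r.capture(n);cv2.imwrite(f"pics/{n}0.png",im[:,:,::-1])
    p=r.camera_params(n);print(n,p)
    R=cv2.Rodrigues(p["rvec"] if hasattr(p["rvec"],'shape') else __import__('numpy').array(p["rvec"]))[0]
    print(-R.T@p["tvec"])
print(r.get_state())
E
```

```text
side {'mtx': array([[413.4553166 ,   0.        , 320.03022092],
       [  0.        , 413.4553166 , 194.44774536],
       [  0.        ,   0.        ,   1.        ]]), 'rvec': array([ 0.22859989, -2.74171657,  1.334584  ]), 'tvec': array([0.55267089, 0.11562927, 1.02984384])}
[0.41148774 0.82193187 0.73109466]
top {'mtx': array([[382.84068966,   0.        , 318.96900133],
       [  0.        , 382.84068966, 192.75233641],
       [  0.        ,   0.        ,   1.        ]]), 'rvec': array([ 2.14721377, -2.06849325,  0.23135366]), 'tvec': array([0.01893674, 0.58050005, 1.05323438])}
[0.33983112 0.03869307 1.15310851]
{'time_s': 0.1, 'joints': array([ 8.99043935e+01,  2.05894595e+01,  6.39262310e-01, -1.47789112e-02,
       -7.01348500e+01, -1.65078268e+01]), 'qd': array([-0.01057012, -0.16355404,  0.07430071,  0.09236613, -0.00563616,
        0.01236975]), 'joint_torque': array([-1.01156464e-03, -5.84160304e+01,  2.93747413e+01,  7.01548621e+00,
        1.00908711e-02, -5.16737475e-05]), 'tcp_pos': array([0.1927919 , 0.64647287, 0.24470344]), 'eef_rot': array([ 1.79914510e+02, -1.08465945e-02, -1.66084575e+01]), 'contact_force': array([ 0.76936881, -0.64378115, -0.91236785]), 'moment': array([-0.05145418,  0.03919822, -0.00716566]), 'gripper_force': 0.0, 'gripper_width': 0.08784763284430289}
```

View pics/top0.png

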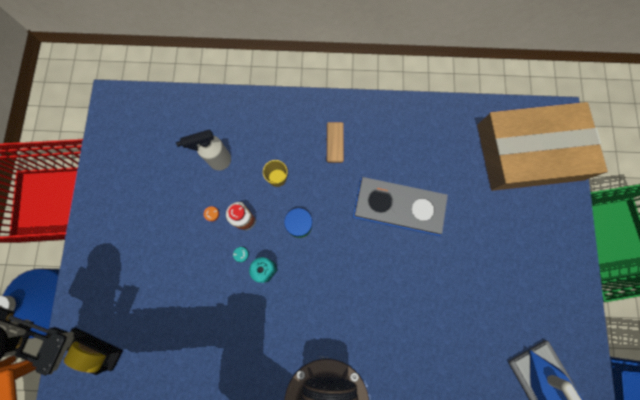

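View pics/side0.png

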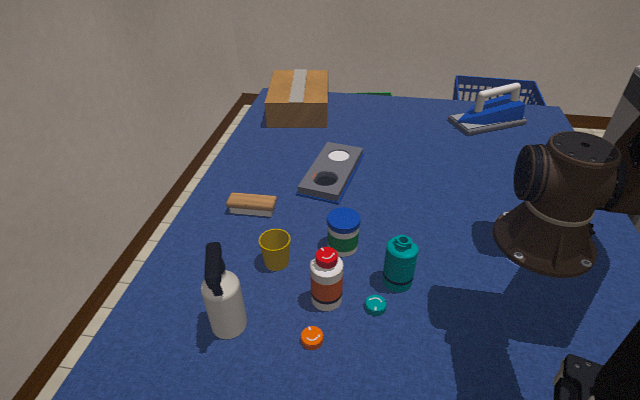

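Candidates: the bottle is the white one with the red cap (top 238,214; side 326,280), and the turquoise bottle (top 262,269) is the decoy. For the cap, the red one on the neck is meant, not the orange (top 211,213) or turquoise (top 240,254) loose ones. The tray's D pocket is at top (380,201) and its dish at (423,209). Next is one close crop to check this.

Run:
```python
import cv2,numpy as np
t=cv2.imread("pics/top0.png");s=cv2.imread("pics/side0.png")
a=cv2.resize(t[192:240,212:268],None,fx=7,fy=6.25*7/6.25,interpolation=cv2.INTER_CUBIC)
b=cv2.resize(s[240:315,298:356],None,fx=6.5,fy=6.5,interpolation=cv2.INTER_CUBIC)[:336*2]
b=cv2.resize(b,(400,517))
c=cv2.resize(t[172:240,350:452],None,fx=3.84,fy=3.84,interpolation=cv2.INTER_CUBIC)
o=np.zeros((600,800,3),np.uint8);o[:336,:392]=a;o[:517,400:]=b;o[338:338+c.shape[0],:c.shape[1]]=c[:262]
cv2.imwrite("pics/crop0.png",o)
```

```text
(no output)
```

View pics/crop0.png

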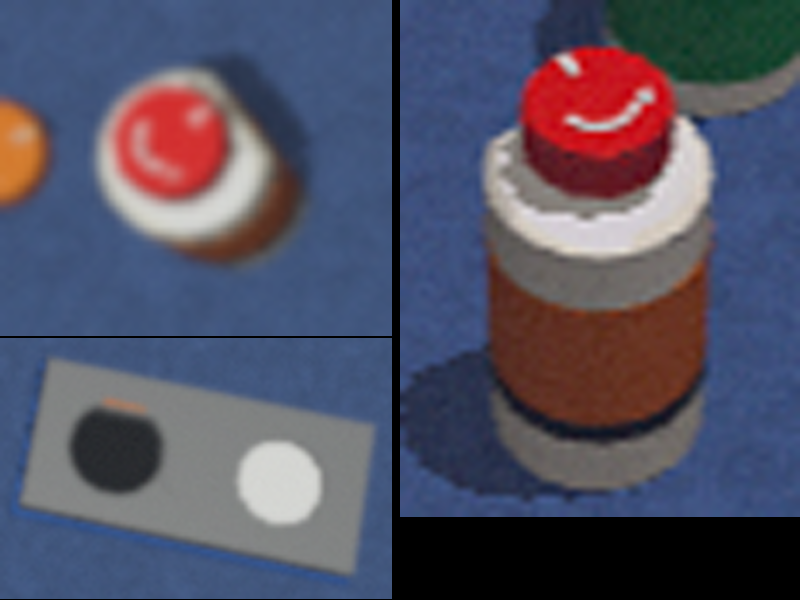

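The crop confirms it: white body with an orange label, and a red cap with its white pointer up-right in the top view (crop about 200,112). The flat faces the same way. In the tray, the orange bar marks the flat at the upper edge of the pocket, away from the robot. Next I measure.

```bash
cat > h.py <<'E'
import cv2,numpy as np
from plant import r
def cam(n):
    p=r.camera_params(n);R=cv2.Rodrigues(np.array(p["rvec"]))[0]
    return p["mtx"],R,-R.T@p["tvec"],p
def plane(n,px,z):
    K,R,C,p=cam(n);px=np.atleast_2d(np.asarray(px,float))
    d=(R.T@np.linalg.inv(K)@np.c_[px,np.ones(len(px))].T).T
    return C+d*((z-C[2])/d[:,2])[:,None]
def proj(n,X):
    p=r.camera_params(n);return cv2.projectPoints(np.atleast_2d(np.asarray(X,float)),p["rvec"],p["tvec"],p["mtx"],None)[0][:,0]
def biggest(m,near):
    cs,_=cv2.findContours(m.astype(np.uint8),cv2.RETR_EXTERNAL,cv2.CHAIN_APPROX_NONE)
    cs=[c for c in cs if cv2.contourArea(c)>4 and np.hypot(*(c[:,0].mean(0)-near))<25]
    return max(cs,key=cv2.contourArea)[:,0]
E
python3 - <<'E'
from h import *
from scipy.optimize import least_squares
t=cv2.imread("pics/top0.png");s=cv2.imread("pics/side0.png")
ht=cv2.cvtColor(t,cv2.COLOR_BGR2HSV).astype(int);hs=cv2.cvtColor(s,cv2.COLOR_BGR2HSV).astype(int)
def hull(m,near): return cv2.convexHull(biggest(m,np.array(near)))[:,0]
red=lambda h:((h[...,0]<6)|(h[...,0]>172))&(h[...,1]>170)&(h[...,2]>150)
for n,h,near in(("top",ht,(236,212)),("side",hs,(327,256))):
    c=hull(red(h),near);X=plane(n,c,.1405);(cx,cy),rad=cv2.minEnclosingCircle(X[:,:2].astype(np.float32));print("cap",n,c.mean(0),cx,cy,rad*2)
# white pointer pixels within cap
def whitepx(n,h,c,rad):
    v,u=np.mgrid[0:400,0:640];X=plane(n,np.c_[u.ravel(),v.ravel()],.1405)[:,:2].reshape(400,640,2)
    d=np.hypot(*(X-c).transpose(2,0,1));m=(d<rad)&(h[...,1]<150);return X[m]-c
# tray
C=hull((ht[...,1]<40)&(ht[...,2]>80)&(ht[...,2]<190)&(np.mgrid[0:400,0:640][1]<460),(402,205))
X=plane("top",C,.03)[:,:2].astype(np.float32);print("tray",cv2.minAreaRect(X))
w=hull((ht[...,1]<40)&(ht[...,2]>195),(423,209));X=plane("top",w,.026)[:,:2].astype(np.float32);print("dish",cv2.minEnclosingCircle(X))
d=hull((ht[...,2]<80),(380,201));X=plane("top",d,.03)[:,:2].astype(np.float32);print("pocket",cv2.minEnclosingCircle(X))
o=hull((ht[...,0]<20)&(ht[...,1]>60),(380,190));print("bar",plane("top",o.mean(0),.03))
c=np.float32([[0,0]])
w=biggest((ht[...,1]<70)&(ht[...,2]>130)|red(ht),np.array((238,214)));w=cv2.convexHull(w)[:,0]
X=plane("top",w,.115)[:,:2];print("shoulder");print(np.round(X*1e3).astype(int).tolist())
for n,h in(("top",ht),("side",hs)):
    print(n,[ (round(float(np.hypot(*p))*1e3),round(float(np.degrees(np.arctan2(p[1],p[0]))))) for p in whitepx(n,h,np.array({"top":[0,0],"side":[0,0]}[n]),.02)][:3])
E
```

```text
cap top [237.         213.54545455] 0.5013322830200195 0.25900009274482727 0.03845124691724777
cap side [326.5        254.28571429] 0.5015127062797546 0.2645324766635895 0.042284075170755386
tray ((0.5594537258148193, -0.20571136474609375), (0.2580735385417938, 0.12024781852960587), 79.82669067382812)
dish ((0.5484721660614014, -0.2697453498840332), 0.03077576868236065)
pocket ((0.5696171522140503, -0.1418733447790146), 0.03513620048761368)
bar [[ 0.60538185 -0.14771632  0.03      ]]
shoulder
[[534, 257], [525, 248], [509, 233], [504, 230], [490, 229], [484, 231], [470, 244], [467, 255], [467, 260], [469, 274], [474, 282], [480, 288], [485, 292], [493, 295], [504, 296], [513, 294], [518, 292], [527, 284], [533, 274]]
top []
side [(20, -51), (19, -57), (18, -64)]
```

```bash
cat >> h.py <<'E'
from scipy.spatial.transform import Rotation as Ro
def delta(tgt,yaw,cmd=None,cyaw=None):
    "shift (mm) and turn (rad) in tool axes from commanded (or measured) pose to TCP tgt, tool down with yaw deg"
    s=r.get_state();p=s["tcp_pos"] if cmd is None else np.array(cmd)
    A=Ro.from_euler("xyz",s["eef_rot"] if cyaw is None else [180,0,cyaw],degrees=True);B=Ro.from_euler("xyz",[180,0,yaw],degrees=True)
    return np.round(A.inv().apply(np.array(tgt)-p)*1e3,1),np.round((A.inv()*B).as_rotvec(),4)
E
python3 - <<'E'
from h import *
t=cv2.imread("pics/top0.png");s=cv2.imread("pics/side0.png")
c=np.array([.501,.263])
v,u=np.mgrid[0:400,0:640]
for n,im in(("top",t),("side",s)):
    X=plane(n,np.c_[u.ravel(),v.ravel()],.1405)[:,:2].reshape(400,640,2)-c
    d=np.hypot(X[...,0],X[...,1]);h=cv2.cvtColor(im,cv2.COLOR_BGR2HSV).astype(int)
    m=(d<.019)&(d>.006)&(h[...,1]<(190 if n=="top" else 150))
    print(n,sorted([(int(np.degrees(np.arctan2(x[1],x[0]))),round(x_*1e3)) for x,x_ in zip(X[m],d[m])]))
w=np.array([[525,248],[509,233]]);print("flat normal",np.degrees(np.arctan2(-(525-509),(248-233))))
for k,px,z in(("tub",(298,222),.095),("cup",(275,172),.075),("spray",(208,140),.19),("spraybody",(218,160),.1),("brush",(335,142),.04)):print(k,plane("top",px,z).round(3))
# finer edge of the flat: subpixel brightness edge along rays at z=.115
g=cv2.cvtColor(t,cv2.COLOR_BGR2GRAY).astype(np.float32)
ang=np.radians(np.arange(-180,180,10));rr=np.arange(.02,.042,.0005)
out=[]
for a in ang:
    P=np.array([[c[0]+q*np.cos(a),c[1]+q*np.sin(a),.115] for q in rr]);px=proj("top",P).astype(np.float32)
    val=cv2.remap(g,px[:,:1],px[:,1:],cv2.INTER_LINEAR)[:,0];out.append((int(round(np.degrees(a))),float(rr[np.argmin(np.gradient(val))]*1e3)))
print(out)
print(delta([.501-.0035*np.cos(np.radians(-47)),.263-.0035*np.sin(np.radians(-47)),.26],-137,[.193,.647,.246]))
E
```

```text
top [(-175, 13), (-175, 16), (-175, 19), (-174, 8), (-174, 11), (-165, 16), (-163, 14), (-161, 11), (-157, 17), (-156, 9), (-153, 15), (-149, 12), (-149, 18), (-148, 6), (-144, 16), (-142, 10), (-139, 14), (-131, 12), (-68, 17), (-64, 14), (-60, 18), (-59, 12), (-55, 15), (-52, 10), (-49, 13), (-47, 17), (-40, 11), (-40, 15), (-40, 19), (-34, 17), (-32, 13), (-26, 16), (22, 9), (22, 18), (29, 6), (30, 12), (30, 19), (34, 16), (36, 10), (39, 14), (41, 18), (47, 8), (47, 12), (47, 16), (53, 18), (55, 14), (58, 10), (61, 16), (64, 6), (65, 12), (65, 18), (69, 15), (72, 9), (73, 17), (77, 11), (80, 14), (82, 16), (91, 8), (91, 11), (91, 13), (91, 16), (91, 19), (100, 19), (101, 16), (103, 13), (105, 11), (110, 8), (110, 17), (114, 14), (119, 12), (119, 18), (123, 15), (126, 9), (126, 19), (130, 13), (132, 17), (138, 7), (138, 11), (138, 15), (138, 18), (145, 17), (147, 13), (150, 9), (150, 19), (153, 15), (157, 12), (158, 18), (162, 14), (166, 8), (166, 17), (170, 11), (173, 14), (175, 16), (176, 19)]
side [(-173, 11), (-172, 13), (-172, 15), (-162, 15), (-160, 13), (-158, 11), (-52, 15)
[... 784 characters left out ...]
000000000007), (-50, 29.500000000000007), (-40, 31.00000000000001), (-30, 32.000000000000014), (-20, 34.000000000000014), (-10, 35.500000000000014), (0, 33.500000000000014), (10, 34.500000000000014), (20, 31.500000000000014), (30, 33.000000000000014), (40, 33.000000000000014), (50, 32.000000000000014), (60, 32.500000000000014), (70, 32.500000000000014), (80, 32.500000000000014), (90, 31.00000000000001), (100, 32.000000000000014), (110, 31.500000000000014), (120, 32.000000000000014), (130, 30.50000000000001), (140, 31.500000000000014), (150, 31.500000000000014), (160, 32.500000000000014), (170, 32.000000000000014)]
(array([401.9, 278.2, -13.5]), array([ 7.0000e-04, -1.7000e-03,  2.1012e+00]))
```

Run:
```python
from h import *
print(delta([.4987,.2646,.26],-139,[.193,.647,.246]))
```

```text
(array([402.3, 279.1, -13.5]), array([ 7.0000e-04, -1.7000e-03,  2.1361e+00]))
```

```bash
python3 -m pendant '[[400,277,-13,0,0,2.135],[402,279,-13.5,0,0,2.136],[402,279,-13.5,0,0,2.136],[402,279,-13.5,0,0,2.136],[402,279,-13.5,0,0,2.136],[402,279,-13.5,0,0,2.136],[402,279,-13.5,0,0,2.136],[402,279,-13.5,0,0,2.136],[402,279,-13.5,0,0,2.136],[402,279,-13.5,0,0,2.136],[402,279,-13.5,0,0,2.136],[402,279,-13.5,0,0,2.136],[402,279,-13.5,0,0,2.136],[402,279,-13.5,0,0,2.136],[402,279,-13.5,0,0,2.136],[402,279,-13.5,0,0,2.136],[402,279,-13.5,0,0,2.136],[402,279,-13.5,0,0,2.136]]' 87.6 10
python3 - <<'E'
from h import *
s=r.get_state();print(s["joints"],s["contact_force"]);print(delta([.4987,.2646,.0985],-139))
E
```

```text
time_s: 2.35
tcp_pos: [0.4984, 0.2646, 0.2591]
eef_rot: [180.0, 0.0, -139.0]
contact_force: [-0.6, -0.0, -1.0]
gripper_width: 0.0877
gripper_force: 0.0
[ 4.78320652e+01  9.65211457e+00 -1.23594004e+01  2.70141731e-04
 -6.79850211e+01 -9.68135247e+01] [-0.59115626 -0.03282908 -1.00123545]
(array([ -0.2,  -0.2, 160.6]), array([0.    , 0.0001, 0.0003]))
```

```bash
python3 -m pendant '[[0,0,50,0,0,0],[0,0,95,0,0,0],[0,0,130,0,0,0],[0,0,150,0,0,0],[0,0,160,0,0,0],[0,0,160,0,0,0],[0,0,160,0,0,0]]' 87.6 10 && python3 -m pendant '[[0,0,0,0,0,0],[0,0,0,0,0,0],[0,0,0,0,0,0],[0,0,0,0,0,0],[0,0,0,0,0,0],[0,0,0,0,0,0],[0,0,0,0,0,0],[0,0,0,0,0,0]]' 50 30
```

```text
time_s: 3.22
tcp_pos: [0.4989, 0.265, 0.1001]
eef_rot: [-180.0, 0.1, -139.0]
contact_force: [0.2, 0.2, -0.1]
gripper_width: 0.0875
gripper_force: 0.0
time_s: 4.22
tcp_pos: [0.4986, 0.2646, 0.0993]
eef_rot: [-180.0, 0.0, -139.0]
contact_force: [-0.5, -0.6, 4.6]
gripper_width: 0.0585
gripper_force: 30.0
```

```bash
python3 -m pendant '[[0,0,0,0,0,0],[0,0,0,0,0,0],[0,0,-10,0,0,0],[0,0,-30,0,0,0],[0,0,-60,0,0,0],[0,0,-100,0,0,0],[0,0,-130,0,0,0],[0,0,-140,0,0,0],[0,0,-140,0,0,0],[0,0,-140,0,0,0]]'
```

```text
time_s: 5.48
tcp_pos: [0.4976, 0.2641, 0.2373]
eef_rot: [180.0, -0.2, -139.0]
contact_force: [0.1, 0.3, -2.7]
gripper_width: 0.0583
gripper_force: 30.0
```

Run:
```python
from h import *
print(delta([.5666,-.1414,.24],-100))
```

```text
(array([ 214. , -351.3,   -2.2]), array([ 0.0012, -0.0026, -0.6807]))
```

```bash
python3 -m pendant '[[10,-16,0,0,0,-0.05],[30,-50,0,0,0,-0.15],[58,-95,0,0,0,-0.25],[86,-141,0,0,0,-0.35],[114,-187,0,0,0,-0.45],[142,-233,0,0,0,-0.55],[170,-279,0,0,0,-0.65],[195,-320,0,0,0,-0.68],[208,-342,0,0,0,-0.68],[214,-351,0,0,0,-0.68],[214,-351,0,0,0,-0.68],[214,-351,0,0,0,-0.68],[214,-351,0,0,0,-0.68]]'
python3 - <<'E'
from h import *
s=r.get_state();print(s["tcp_pos"],s["eef_rot"],s["joints"])
o=[]
for n in("side","top"):
    im=r.capture(n)[:,:,::-1].copy();cv2.imwrite(f"pics/{n}1.png",im)
    c=proj(n,s["tcp_pos"]+[0,0,-.06])[0].astype(int);print(n,c)
    x,y=max(c[0]-50,0),max(c[1]-60,0);o.append(cv2.resize(im[y:y+120,x:x+100],(400,480)));print(x,y)
cv2.imwrite("pics/crop1.png",np.hstack(o))
E
```

```text
time_s: 7.1
tcp_pos: [0.5673, -0.1397, 0.2391]
eef_rot: [-180.0, 0.0, -100.0]
contact_force: [0.6, 0.7, -2.6]
gripper_width: 0.0583
gripper_force: 30.0
[ 0.5672562  -0.13974704  0.23914207] [-1.79992127e+02  8.93661601e-03 -9.99549851e+01] [ 5.32196828e+00  1.23034380e+01 -1.16715155e+01 -7.16523311e-03
 -6.60150976e+01 -1.52740419e+01]
side [325 132]
275 72
top [388 190]
338 130
```

View pics/crop1.png

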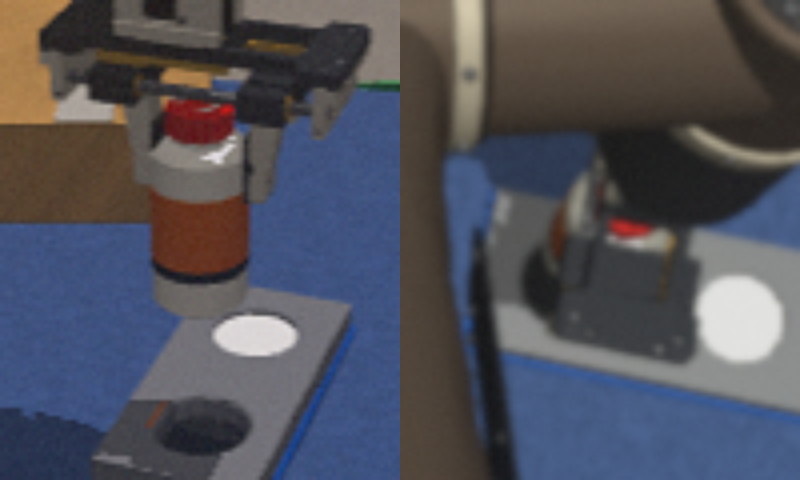

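The picture shows the bottle hanging upright above the tray (side crop about 200,210), its flat towards the bar side. The pocket is at crop (205,425). I lower to just above the mouth, correcting about 1.5 mm.

```bash
python3 -m pendant '[[1.5,0.5,20,0,0,0],[1.5,0.5,50,0,0,0],[1.5,0.5,80,0,0,0],[1.5,0.5,98,0,0,0],[1.5,0.5,104,0,0,0],[1.5,0.5,105,0,0,0],[1.5,0.5,105,0,0,0],[1.5,0.5,105,0,0,0],[1.5,0.5,105,0,0,0]]'
python3 - <<'E'
from h import *
s=r.get_state();print(s["tcp_pos"],s["moment"])
im=r.capture("side")[:,:,::-1];cv2.imwrite("pics/side2.png",im)
cv2.imwrite("pics/crop2.png",cv2.resize(im[110:220,270:400],None,fx=5,fy=5,interpolation=cv2.INTER_CUBIC))
E
```

```text
time_s: 8.32
tcp_pos: [0.5668, -0.1421, 0.1346]
eef_rot: [-179.9, 0.0, -100.0]
contact_force: [0.4, 0.1, -2.7]
gripper_width: 0.0583
gripper_force: 30.0
[ 0.56676111 -0.14208946  0.13461076] [ 0.07111499 -0.01093043  0.00216825]
```

View pics/crop2.png

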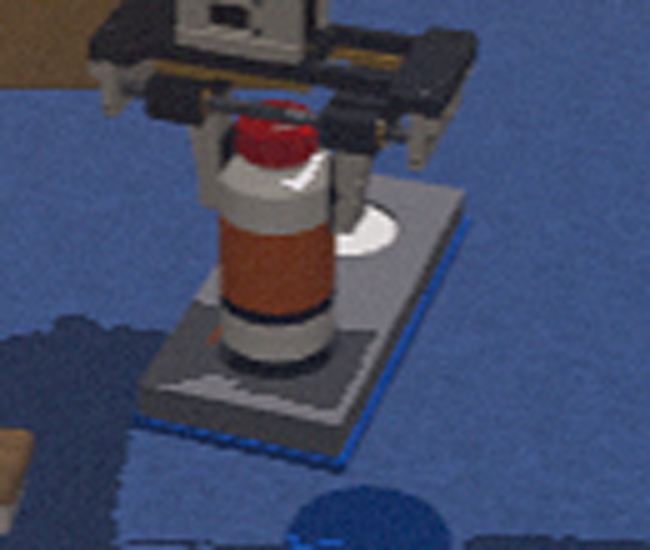

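The foot (crop 277,355) sits centred over the dark pocket mouth, with an even rim. I lower gently.

```bash
python3 -m pendant '[[-0.7,0,4,0,0,0],[-0.7,0,8,0,0,0],[-0.7,0,11,0,0,0],[-0.7,0,14,0,0,0],[-0.7,0,17,0,0,0],[-0.7,0,19,0,0,0],[-0.7,0,20,0,0,0],[-0.7,0,20,0,0,0]]'
```

```text
time_s: 9.38
tcp_pos: [0.5666, -0.1414, 0.114]
eef_rot: [180.0, -0.0, -100.0]
contact_force: [0.6, -0.4, -2.8]
gripper_width: 0.0586
gripper_force: 30.0
```

No contact, so it is in the pocket. Lower to the floor.

```bash
python3 -m pendant '[[0,0,1.5,0,0,0],[0,0,2.5,0,0,0],[0,0,3.5,0,0,0],[0,0,4.5,0,0,0],[0,0,5,0,0,0],[0,0,5,0,0,0]]'
```

```text
time_s: 10.12
tcp_pos: [0.5666, -0.1414, 0.1093]
eef_rot: [-180.0, -0.0, -100.0]
contact_force: [-1.2, 1.1, -0.3]
gripper_width: 0.0584
gripper_force: 30.0
```

```bash
python3 -m pendant '[[0,0,0.7,0,0,0],[0,0,0.7,0,0,0]]'; python3 -m pendant '[[0,0,0,0,0,0],[0,0,0,0,0,0],[0,0,0,0,0,0],[0,0,0,0,0,0],[0,0,0,0,0,0],[0,0,0,0,0,0]]' 82; python3 -m pendant '[[0,0,-20,0,0,0],[0,0,-60,0,0,0],[0,0,-100,0,0,0],[0,0,-130,0,0,0],[0,0,-140,0,0,0],[0,0,-140,0,0,0],[0,0,-140,0,0,0]]';python3 - <<'E'
from h import *
o=[]
for n,x,y in(("side",280,100),("top",350,140)):
    im=r.capture(n)[:,:,::-1].copy();cv2.imwrite(f"pics/{n}3.png",im)
    o.append(cv2.resize(im[y:y+110,x:x+80],(400,550),interpolation=cv2.INTER_CUBIC))
cv2.imwrite("pics/crop3.png",np.hstack(o))
E
```

```text
time_s: 10.38
tcp_pos: [0.5667, -0.1414, 0.1093]
eef_rot: [-180.0, -0.0, -100.0]
contact_force: [-2.9, 1.9, 7.1]
gripper_width: 0.0586
gripper_force: 30.0
time_s: 11.12
tcp_pos: [0.5666, -0.1414, 0.1083]
eef_rot: [180.0, -0.0, -100.0]
contact_force: [-0.1, -1.4, -0.5]
gripper_width: 0.0818
gripper_force: 0.0
time_s: 12.0
tcp_pos: [0.566, -0.1413, 0.2469]
eef_rot: [179.9, -0.0, -100.0]
contact_force: [0.3, 0.1, -0.1]
gripper_width: 0.082
gripper_force: 0.0
```

View pics/crop3.png

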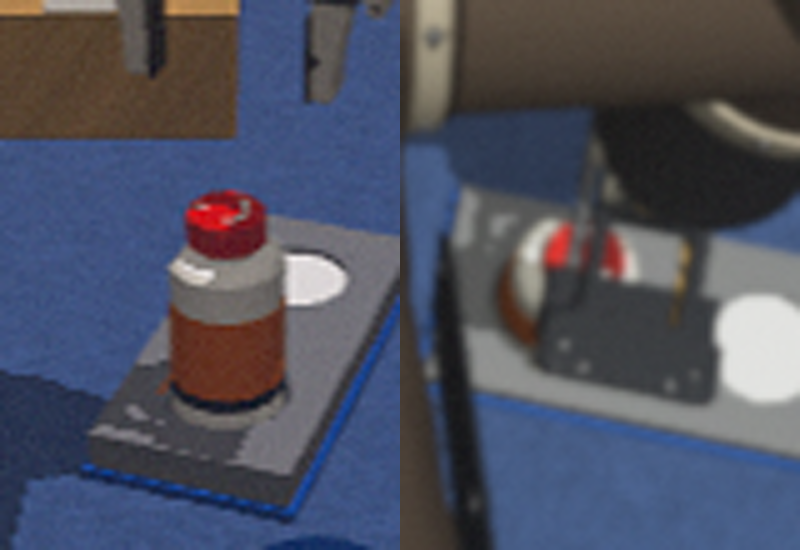

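The bottle stands home with its flat at the bar and its stripe near the tray top (side crop 230,405). The red cap is on at (227,225). Now the cap.

```bash
python3 -m pendant '[[0,-4,25,0,0,0],[0,-4,60,0,0,0],[0,-4,80,0,0,0],[0,-4,85,0,0,0],[0,-4,85,0,0,0],[0,-4,85,0,0,0],[0,-4,85,0,0,0]]' 70
python3 - <<'E'
from h import *
print(delta([.570,-.142,.1542],-100))
E
```

```text
time_s: 12.98
tcp_pos: [0.571, -0.1421, 0.1643]
eef_rot: [-179.9, 0.0, -100.0]
contact_force: [-0.3, -0.0, 0.5]
gripper_width: 0.07
gripper_force: 0.0
(array([ 0.1,  1. , 10. ]), array([-0.0015,  0.0003, -0.0004]))
```

```bash
python3 -m pendant '[[0,1,5,0,0,0],[0,1,9,0,0,0],[0,1,9,0,0,0],[0,1,9,0,0,0]]' 70; python3 -m pendant '[[0,0,0,0,0,0],[0,0,0,0,0,0],[0,0,0,0,0,0],[0,0,0,0,0,0],[0,0,0,0,0,0],[0,0,0,0,0,0],[0,0,0,0,0,0]]' 36 55
```

```text
time_s: 13.48
tcp_pos: [0.5696, -0.1419, 0.1543]
eef_rot: [180.0, -0.0, -100.0]
contact_force: [0.9, -0.2, -0.1]
gripper_width: 0.0699
gripper_force: 0.0
time_s: 14.35
tcp_pos: [0.5697, -0.1419, 0.1544]
eef_rot: [-180.0, -0.0, -100.0]
contact_force: [-0.3, -0.7, -0.1]
gripper_width: 0.0425
gripper_force: 55.0
```

```bash
python3 -m pendant '[[0,0,1,0,0,0],[0,0,2,0,0,0],[0,0,3,0,0,0],[0,0,4,0,0,0],[0,0,5,0,0,0],[0,0,5,0,0,0],[0,0,5,0,0,0]]'
```

```text
time_s: 15.22
tcp_pos: [0.5702, -0.1421, 0.151]
eef_rot: [-179.9, -0.0, -100.0]
contact_force: [-2.5, 1.2, 12.1]
gripper_width: 0.0428
gripper_force: 55.0
```

```bash
python3 -m pendant '[[0,0,1,0,0,0],[0,0,2,0,0,0],[0,0,2,0,0,0],[0,0,2,0,0,0]]'
```

```text
time_s: 15.72
tcp_pos: [0.5705, -0.1422, 0.1498]
eef_rot: [-179.8, -0.0, -100.0]
contact_force: [-4.0, 1.6, 16.0]
gripper_width: 0.0427
gripper_force: 55.0
```

```bash
python3 -m pendant '[[0,0,0.3,0,0,-0.08],[0,0,0.3,0,0,-0.18],[0,0,0.3,0,0,-0.28],[0,0,0.3,0,0,-0.38],[0,0,0.3,0,0,-0.48],[0,0,0.3,0,0,-0.58],[0,0,0.3,0,0,-0.68],[0,0,0.3,0,0,-0.78],[0,0,0.3,0,0,-0.78]]'; python3 -c "
from h import *
s=r.get_state();print(s['moment'],s['tcp_pos'],s['joints'])"
```

```text
time_s: 16.85
tcp_pos: [0.5714, -0.1423, 0.1497]
eef_rot: [-179.8, -0.2, -55.2]
contact_force: [-0.6, 0.7, 14.8]
gripper_width: 0.0424
gripper_force: 55.0
[0.20926834 0.48997715 0.09170498] [ 0.57144882 -0.14225685  0.14974433] [  5.08448232  16.91076625 -18.08700911   0.10588265 -54.7428433
  29.66769076]
```

```bash
python3 -m pendant '[[0,0,0.3,0,0,-0.1],[0,0,0.3,0,0,-0.2],[0,0,0.3,0,0,-0.3],[0,0,0.3,0,0,-0.4],[0,0,0.3,0,0,-0.5],[0,0,0.3,0,0,-0.6],[0,0,0.3,0,0,-0.68],[0,0,0.3,0,0,-0.72],[0,0,0.3,0,0,-0.75],[0,0,0.3,0,0,-0.75]]'
python3 - <<'E'
from h import *
s=r.get_state();print(s['moment'],s['tcp_pos'])
o=[]
for n,x,y in(("side",290,110),("top",360,150)):
    im=r.capture(n)[:,:,::-1].copy();cv2.imwrite(f"pics/{n}4.png",im)
    o.append(cv2.resize(im[y:y+80,x:x+60],(400,533),interpolation=cv2.INTER_CUBIC))
cv2.imwrite("pics/crop4.png",np.hstack(o))
E
```

```text
time_s: 18.1
tcp_pos: [0.5717, -0.1421, 0.1497]
eef_rot: [-180.0, -0.3, -12.3]
contact_force: [-1.4, 1.9, 15.6]
gripper_width: 0.0429
gripper_force: 55.0
[ 0.5370984   0.52875133 -0.11585803] [ 0.57166034 -0.14212325  0.14969758]
```

View pics/crop4.png

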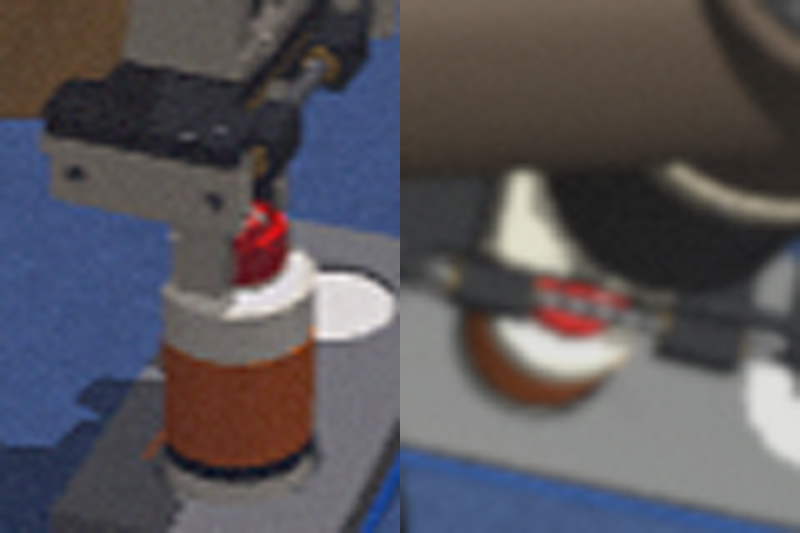

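The bottle stays home and the cap is held. The hand has turned 87.7°. I nudge towards the stop, then lift gently and watch the force.

```bash
python3 -m pendant '[[0,0,0,0,0,-0.03],[0,0,0,0,0,-0.06],[0,0,0,0,0,-0.06]]'; python3 -c "
from h import *
s=r.get_state();print(s['moment'],s['tcp_pos'])"
```

```text
time_s: 18.58
tcp_pos: [0.5716, -0.1422, 0.1497]
eef_rot: [180.0, -0.3, -8.8]
contact_force: [-0.8, 0.3, 16.1]
gripper_width: 0.0427
gripper_force: 55.0
[ 0.30586639  0.49076055 -0.07022504] [ 0.57163162 -0.1422272   0.14969897]
```

```bash
python3 -m pendant '[[0,0,0,0,0,-0.04],[0,0,0,0,0,-0.08],[0,0,0,0,0,-0.08]]'; python3 -c "
from h import *
s=r.get_state();print(s['moment'],s['tcp_pos'])"
```

```text
time_s: 18.95
tcp_pos: [0.5714, -0.1424, 0.1497]
eef_rot: [179.9, -0.3, -4.3]
contact_force: [-2.9, -0.0, 16.3]
gripper_width: 0.0425
gripper_force: 55.0
[ 0.10364786  0.79347579 -0.1776758 ] [ 0.57136933 -0.14239423  0.14967142]
```

```bash
python3 -m pendant '[[0,0,-2,0,0,0],[0,0,-4,0,0,0],[0,0,-6,0,0,0],[0,0,-8,0,0,0],[0,0,-10,0,0,0],[0,0,-12,0,0,0],[0,0,-14,0,0,0],[0,0,-14,0,0,0],[0,0,-14,0,0,0]]'
python3 - <<'E'
from h import *
s=r.get_state();print(s['moment'],s['tcp_pos'])
im=r.capture("side")[:,:,::-1].copy();cv2.imwrite(f"pics/side5.png",im)
cv2.imwrite("pics/crop5.png",cv2.resize(im[100:195,285:365],(480,570),interpolation=cv2.INTER_CUBIC))
E
```

```text
time_s: 20.08
tcp_pos: [0.5695, -0.1419, 0.1606]
eef_rot: [-180.0, 0.0, -4.3]
contact_force: [0.8, -0.0, -0.1]
gripper_width: 0.0429
gripper_force: 55.0
[ 0.05105469 -0.11292468 -0.01543735] [ 0.56947946 -0.14187481  0.16061964]
```

View pics/crop5.png

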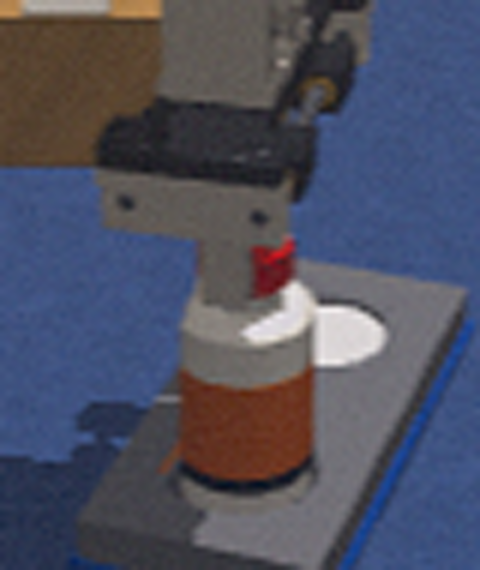

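The cap has come free: force is near 0, it is 11 mm up, and the bottle is still home (crop 245,440). I lift clear, then move over the dish while turning back, so the gripper's long body stays away from the bottle.

```bash
python3 -m pendant '[[0,0,-10,0,0,0],[0,0,-30,0,0,0],[0,0,-55,0,0,0],[0,0,-70,0,0,0],[0,0,-75,0,0,0],[0,0,-75,0,0,0]]'
python3 - <<'E'
from h import *
print(delta([.5483,-.2697,.225],-100))
E
```

```text
time_s: 20.88
tcp_pos: [0.5694, -0.1418, 0.2356]
eef_rot: [-180.0, 0.0, -4.3]
contact_force: [0.9, 0.2, -0.7]
gripper_width: 0.0426
gripper_force: 55.0
(array([-11.3, 129.1,  10.5]), array([0.0000e+00, 3.0000e-04, 1.6694e+00]))
```

```bash
python3 -m pendant '[[-2,20,0,0,0,0.1],[-4,50,0,0,0,0.25],[-7,80,0,0,0,0.4],[-10,110,5,0,0,0.57],[-11,125,10,0,0,0.75],[-11,129,10,0,0,0.92],[-11,129,10,0,0,1.09],[-11,129,10,0,0,1.26],[-11,129,10,0,0,1.43],[-11,129,10,0,0,1.58],[-11,129,10,0,0,1.67],[-11,129,10,0,0,1.67],[-11,129,10,0,0,1.67]]'
python3 - <<'E'
from h import *
s=r.get_state();print(s["tcp_pos"])
print(delta([.5483,-.2697,.08],-100))
# dish centre checked in the side view too
im=cv2.imread("pics/side0.png");h=cv2.cvtColor(im,cv2.COLOR_BGR2HSV).astype(int)
w=cv2.convexHull(biggest((h[...,1]<40)&(h[...,2]>180),np.array((339,156))))[:,0]
print(cv2.minEnclosingCircle(plane("side",w,.026)[:,:2].astype(np.float32)))
E
```

```text
time_s: 22.5
tcp_pos: [0.5486, -0.2696, 0.2251]
eef_rot: [179.9, 0.0, -99.9]
contact_force: [0.4, -0.5, -0.9]
gripper_width: 0.0428
gripper_force: 55.0
[ 0.5486188  -0.26964873  0.2251323 ]
(array([1.000e-01, 2.000e-01, 1.451e+02]), array([0.001 , 0.    , 0.0015]))
((0.548223078250885, -0.26995107531547546), 0.03135516121983528)
```

Both views agree on the dish centre to under 0.5 mm. Lower.

```bash
python3 -m pendant '[[0,0,20,0,0,0],[0,0,60,0,0,0],[0,0,100,0,0,0],[0,0,130,0,0,0],[0,0,145,0,0,0],[0,0,150,0,0,0],[0,0,155,0,0,0],[0,0,160,0,0,0],[0,0,165,0,0,0],[0,0,168,0,0,0],[0,0,170,0,0,0],[0,0,170,0,0,0]]'
```

```text
time_s: 24.0
tcp_pos: [0.5488, -0.2697, 0.0556]
eef_rot: [180.0, -0.0, -100.0]
contact_force: [0.1, 1.0, -0.1]
gripper_width: 0.0427
gripper_force: 55.0
```

```bash
python3 -m pendant '[[0,0,1.5,0,0,0],[0,0,3,0,0,0],[0,0,4.5,0,0,0],[0,0,5.3,0,0,0],[0,0,5.3,0,0,0],[0,0,5.3,0,0,0]]'
```

```text
time_s: 24.75
tcp_pos: [0.5489, -0.2697, 0.0505]
eef_rot: [-180.0, -0.0, -100.0]
contact_force: [-0.2, -0.1, 0.1]
gripper_width: 0.0428
gripper_force: 55.0
```

```bash
python3 -m pendant '[[0,0,0.5,0,0,0],[0,0,1,0,0,0],[0,0,1.5,0,0,0],[0,0,1.5,0,0,0]]'
```

```text
time_s: 25.25
tcp_pos: [0.5489, -0.2697, 0.049]
eef_rot: [-180.0, -0.0, -100.0]
contact_force: [0.4, -0.6, 0.5]
gripper_width: 0.0426
gripper_force: 55.1
```

```bash
python3 -m pendant '[[0,0,0.4,0,0,0],[0,0,0.8,0,0,0],[0,0,0.8,0,0,0]]'
```

```text
time_s: 25.62
tcp_pos: [0.549, -0.2698, 0.0487]
eef_rot: [-180.0, -0.0, -100.0]
contact_force: [-1.9, 1.9, 4.8]
gripper_width: 0.0431
gripper_force: 58.5
```

Light contact at 5 N: the tips are at tray-top height and the cap is within about 1.5 mm of the floor. Back off slightly and release.

```bash
python3 -m pendant '[[0,0,-0.5,0,0,0],[0,0,-0.5,0,0,0]]'; python3 -m pendant '[[0,0,0,0,0,0],[0,0,0,0,0,0],[0,0,0,0,0,0],[0,0,0,0,0,0]]' 54 ; python3 -m pendant '[[0,0,-5,0,0,0],[0,0,-15,0,0,0],[0,0,-40,0,0,0],[0,0,-90,0,0,0],[0,0,-140,0,0,0],[0,0,-180,0,0,0],[0,0,-200,0,0,0],[0,0,-200,0,0,0],[0,0,-200,0,0,0],[0,0,-200,0,0,0]]'
python3 - <<'E'
from h import *
o=[]
for n,x,y in(("side",290,100),("top",360,150)):
    im=r.capture(n)[:,:,::-1].copy();cv2.imwrite(f"pics/{n}6.png",im)
    o.append(cv2.resize(im[y:y+110,x:x+80],(400,550),interpolation=cv2.INTER_CUBIC))
    h=cv2.cvtColor(im,cv2.COLOR_BGR2HSV).astype(int)
    if n=="side":
        m=((h[...,0]<6)|(h[...,0]>172))&(h[...,1]>170)&(h[...,2]>150);c=cv2.convexHull(biggest(m,proj(n,[.548,-.27,.0435])[0]))[:,0]
        print(cv2.minEnclosingCircle(plane(n,c,.0435)[:,:2].astype(np.float32)))
cv2.imwrite("pics/crop6.png",np.hstack(o))
E
```

```text
time_s: 25.88
tcp_pos: [0.5489, -0.2698, 0.0487]
eef_rot: [-180.0, -0.0, -100.0]
contact_force: [-0.3, 0.5, 3.2]
gripper_width: 0.0424
gripper_force: 57.1
time_s: 26.38
tcp_pos: [0.5499, -0.27, 0.0492]
eef_rot: [-179.9, -0.0, -100.0]
contact_force: [3.2, -1.1, 4.8]
gripper_width: 0.0536
gripper_force: 2.6
time_s: 27.62
tcp_pos: [0.5482, -0.2695, 0.2474]
eef_rot: [179.9, 0.0, -100.0]
contact_force: [-0.0, 0.3, -0.5]
gripper_width: 0.0542
gripper_force: 0.0Traceback (most recent call last):
  File "<stdin>", line 8, in <module>
  File "h.py", line 15, in biggest
    return max(cs,key=cv2.contourArea)[:,0]
           ~~~^^^^^^^^^^^^^^^^^^^^^^^^
ValueError: max() iterable argument is empty
```

Run:
```python
from h import *
o=[]
for n,x,y in(("side",290,100),("top",360,150)):
    im=r.capture(n)[:,:,::-1].copy();cv2.imwrite(f"pics/{n}7.png",im)
    o.append(cv2.resize(im[y:y+110,x:x+80],(400,550),interpolation=cv2.INTER_CUBIC))
    h=cv2.cvtColor(im,cv2.COLOR_BGR2HSV).astype(int)
    m=((h[...,0]<8)|(h[...,0]>170))&(h[...,1]>150)&(h[...,2]>50);print(n,proj(n,[.548,-.27,.0435])[0])
    for c in cv2.findContours(m.astype(np.uint8),0,1)[0]:
        if 6<cv2.contourArea(c)<700:
            C=cv2.convexHull(c)[:,0];print(C.mean(0),cv2.contourArea(c),cv2.minEnclosingCircle(plane(n,C,.0435)[:,:2].astype(np.float32)))
cv2.imwrite("pics/crop7.png",np.hstack(o))
```

```text
side [338.71865434 150.7441932 ]
[312.         346.55555556] 31.0 ((0.506938636302948, 0.4020729660987854), 0.01583593338727951)
[325.83333333 174.16666667] 96.0 ((0.5764867067337036, -0.15719537436962128), 0.0450998917222023)
[341.16666667 154.66666667] 31.5 ((0.5399674773216248, -0.2527126371860504), 0.02988486923277378)
[338.8 150.2] 8.0 ((0.5491142272949219, -0.27472132444381714), 0.012414074502885342)
top [423.88863672 208.48300264]
[  1.66666667 210.5       ] 7.5 ((0.4962901771068573, 0.9648092985153198), 0.007119912654161453)
[  2.66666667 203.66666667] 11.0 ((0.5160902738571167, 0.9672430753707886), 0.009338227100670338)
[  2.83333333 196.5       ] 15.5 ((0.5370274782180786, 0.9687849283218384), 0.012029740959405899)
[  4.22222222 190.11111111] 20.5 ((0.5580770969390869, 0.9718079566955566), 0.013458075933158398)
[  4.375 183.125] 22.0 ((0.5778380632400513, 0.9730620384216309), 0.017063481733202934)
[  6.25  176.875] 25.0 ((0.5992251038551331, 0.9761375188827515), 0.020250169560313225)
```

View pics/crop7.png

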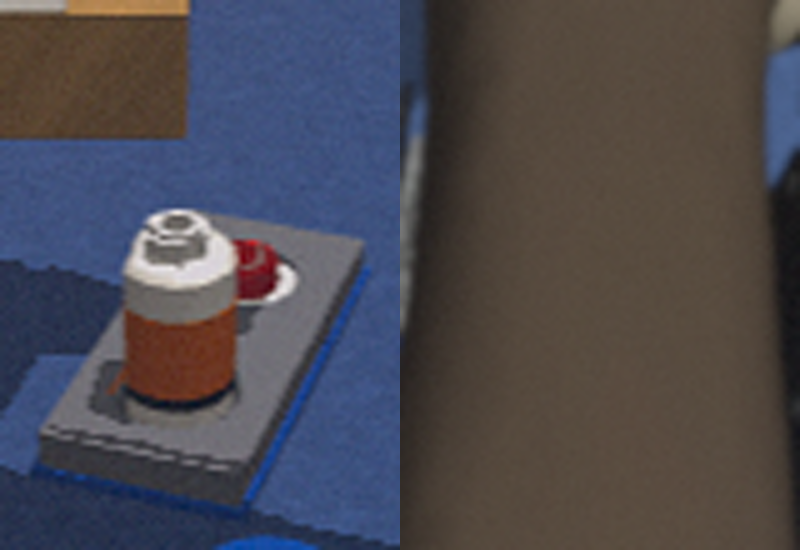

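The cap sits in the recess (side crop 255,270) and the uncapped bottle is home. I swing the arm aside for one clear top view before handing in.

```bash
python3 -m pendant '[[-30,0,-10,0,0,0],[-80,0,-20,0,0,0],[-140,0,-20,0,0,0],[-200,0,-20,0,0,0],[-250,0,-20,0,0,0],[-300,0,-20,0,0,0],[-330,0,-20,0,0,0],[-340,0,-20,0,0,0],[-340,0,-20,0,0,0],[-340,0,-20,0,0,0]]'
python3 - <<'E'
from h import *
o=[]
for n,x,y in(("side",290,100),("top",360,150)):
    im=r.capture(n)[:,:,::-1].copy();cv2.imwrite(f"pics/{n}8.png",im)
    o.append(cv2.resize(im[y:y+110,x:x+80],(400,550),interpolation=cv2.INTER_CUBIC))
    h=cv2.cvtColor(im,cv2.COLOR_BGR2HSV).astype(int)
    m=((h[...,0]<8)|(h[...,0]>170))&(h[...,1]>150)&(h[...,2]>(130 if n=="top" else 50))
    for c in cv2.findContours(m.astype(np.uint8),0,1)[0]:
        C=cv2.convexHull(c)[:,0]
        if cv2.contourArea(c)>6 and np.hypot(*(C.mean(0)-proj(n,[.548,-.27,.0435])[0]))<15:
            print(n,C.mean(0),cv2.contourArea(c),cv2.minEnclosingCircle(plane(n,C,.0435)[:,:2].astype(np.float32)))
cv2.imwrite("pics/crop8.png",np.hstack(o))
E
```

```text
time_s: 29.02
tcp_pos: [0.6079, 0.0641, 0.2686]
eef_rot: [180.0, -0.0, -100.1]
contact_force: [1.1, 0.3, -0.4]
gripper_width: 0.0542
gripper_force: 0.0
side [342.14285714 154.14285714] 33.5 ((0.5403456687927246, -0.2554563581943512), 0.02722254954278469)
side [338.5        150.16666667] 10.0 ((0.5491142272949219, -0.27472132444381714), 0.012414074502885342)
top [423.27272727 208.81818182] 75.0 ((0.5481827259063721, -0.2671627700328827), 0.019822096452116966)
```

View pics/crop8.png

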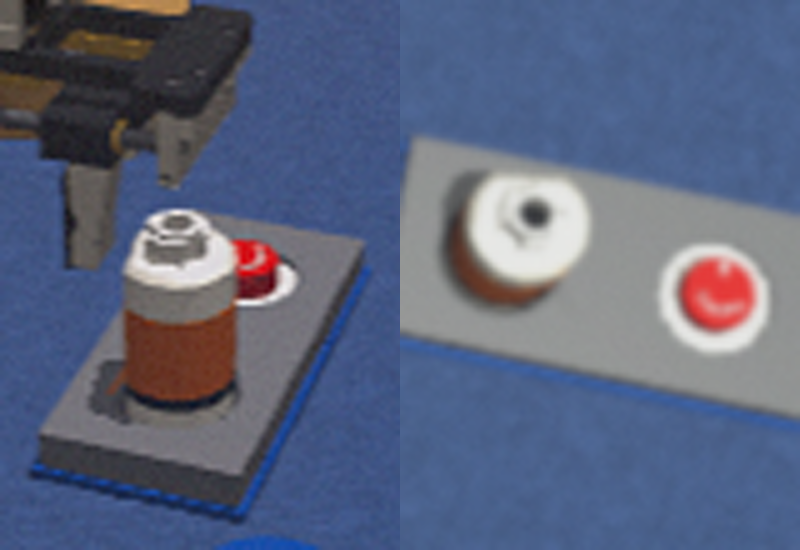

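The cap lies flat, centred in the recess to about 3 mm (top crop 718,295), and the bottle stands home (top crop 530,230). Handing in.

```bash
python3 -c "
from plant import r
print(r.close_job())"
```

```text
the job is handed in; nothing more can be done
None
```

I handed the job in at about 29 s: the bottle stands home in the D pocket and its red cap lies flat in the round recess, about 3 mm off centre. The stop showed only as a slight rise in torque, at about 96° of hand turn, and the hand-in returned no verdict.

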